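# Shift the conveyor gearbox into the green slot

### The job

The conveyor gearbox stands with its lever parked in the unmarked slot of the H-shaped gate. With the fingers, gently push the lever out of it, along the gate and fully home into the slot with the green marker, without engaging the yellow or the blue slot on the way, and leave the lever there. Leave the emergency stop, the workpiece, the screwdriver and the bin alone.

Things in the scene. Friction and masses are not known exactly. Their poses are not given: they have to be found in the camera images.
- gearbox: Teal gearbox fixed to the bench: foot 200 x 170 mm, housing 160 (x) x 150 (y) mm and 96 mm tall, with an aluminium gate plate 120 x 110 mm on top. A grey motor, 92 mm across, sticks out to +x, 200 mm from the origin; the small black box on it reaches 122 mm up. Origin: on the bench under the centre of the gate; z up, turned by its yaw about z.
- gate (a point): Centre of the gate plate's upper face, 102 mm above the bench, axes as the gearbox's. Its H-shaped slot: two columns along x at y = +22.5 and -22.5 mm (18 mm wide, ends at x = +34 and -34 mm), joined at x = 0 by a crossing along y, 22 mm wide, the only place to change column. Four slots, the column halves; the unmarked one at -x, +y is where the lever starts.
- pivot (a point): Point about which the lever tilts, inside the gearbox, 39 mm above the bench under the centre of the gate. The lever only tilts, it cannot be lifted, and it stays where it is left (stiff: about 1.5 to 2 N at the handle moves it).
- lever_top (a point): Centre of the top end of the lever's handle, 165 mm from the pivot. The lever is a straight steel rod, 12 mm across, up through the slot; its black handle with a red band, 28 mm across, covers the stretch from 108 to 165 mm from the pivot (if upright: 147 to 204 mm above the bench).
- lever_gate (a point): Point on the axis of the lever's rod, 60 mm from the pivot, at about the height of the gate plate: it shows where in the slot the lever stands. Pushed fully home it lies about 25 mm from its slot's marker, seen from above.
- shift (a joint): Tilt of the lever along the slots, rad: positive leans to the gearbox's +x, 0 is in line with the crossing, stops at +0.36 and -0.36 (fully home in a slot). The lever passes along the crossing with this within about 0.06 of 0.
- cross (a joint): Tilt of the lever across the slots, rad: positive leans to the gearbox's +y; stops at +0.36 and -0.36, which are the two columns. The lever's axis points along (sin shift, sin cross * cos shift, cos cross * cos shift) in the gearbox's frame.
- green: Green disc, 24 mm across, 2 mm thick, flat on the gate plate just beyond the closed end of the slot it marks. It lies at x = +46 or -46 mm and y = +22.5 or -22.5 mm in the gearbox's frame: which slot it marks differs from run to run. Origin: centre of its underside, 102 mm above the bench. The lever is to end in this slot.
- yellow: Yellow disc, 24 mm across, 2 mm thick, flat on the gate plate just beyond the closed end of the slot it marks. It lies at x = +46 or -46 mm and y = +22.5 or -22.5 mm in the gearbox's frame: which slot it marks differs from run to run. Origin: centre of its underside, 102 mm above the bench. A wrong slot.
- blue: Blue disc, 24 mm across, 2 mm thick, flat on the gate plate just beyond the closed end of the slot it marks. It lies at x = +46 or -46 mm and y = +22.5 or -22.5 mm in the gearbox's frame: which slot it marks differs from run to run. Origin: centre of its underside, 102 mm above the bench. A wrong slot.
- workpiece_center (a point): Centre (half-way up) of a loose upright aluminium cylinder, 40 mm across and 50 mm tall, beside the gearbox. Leave it alone.
- screwdriver: Loose screwdriver with an orange handle, about 200 mm long, lying on the bench beside the gearbox along its own x. Leave it alone.
- bin: Loose black open bin 130 x 100 x 70 mm, empty. Origin: centre of its underside. Leave it alone.
- estop (a joint): Red emergency-stop button, 40 mm across, in a yellow housing on the bench at the gearbox's +y side; travel in m, 0 at rest, 0.006 fully pressed. Do not press it.
Mind the look-alikes: they are no part of the job. Of the things that look like the part that bears estop, the smallest one is meant.

How it is judged:
At the end, for the whole second after the job is handed in: The lever rests in the green slot, tilted at least 0.31 rad along it (its stop is at 0.36) with its rod within 30 mm of the green marker seen from above; the emergency stop is not pressed and the workpiece, screwdriver and bin are within 15 mm of where they started (horizontal distance between lever_gate and green below 0.03 m and (value of joint shift above 0.31 rad or value of joint shift below -0.31 rad) and velocity of joint shift between -0.05 and 0.05 rad/s and value of joint estop below 0.002 m and distance of each of workpiece_center, screwdriver, bin from where it was at the start of the episode below 0.015 m); the robot touches nothing.
It fails at once if the lever was pushed into the yellow slot (horizontal distance between lever_gate and yellow below 0.031 m).
It fails at once if the lever was pushed into the blue slot (horizontal distance between lever_gate and blue below 0.031 m).
It fails at once if the lever or gearbox was pushed harder than 40 N (contact force between the fingers and gearbox above 40 N).
It fails at once if the emergency stop was pressed (value of joint estop above 0.003 m).
It fails at once if a bystander was moved or lifted (distance of any of workpiece_center, screwdriver, bin from where it was at the start of the episode above 0.015 m).
It also fails if it takes over 61 s, if anything falls off the work surface, if the arm or the gripper's body presses on something with over 40 N, if the wrist force passes 120 N, or if a joint passes its speed limit or range.

### The arm

A 7-joint arm with a two-finger parallel gripper is mounted at the origin on the work surface. World frame = base frame: x ahead of the robot, y to its left, z up, the work surface at z = 0. Lengths are in m, angles in rad, forces in N, time in s.
With the tool pointing down it reaches from about 0.4 to 0.85 m from the base axis. Payload 4.5 kg.
Tool frame: the origin (TCP) lies between the finger pads; the fingertips stand 14 mm ahead of it and the grasp point (between the pads) lies 5 mm behind it; x points along the fingers, z is the direction in which the jaws open and shut, and the axes are right-handed (so a half turn about x gives the same grasp; the last joint's range is limited). The gripper opens to 88 mm and grips with 3 to 60 N. Pads are 18 mm wide; open, the fingers measure 123 mm over their backs; the gripper's body (75 mm by 187 mm) begins 45 mm behind the grasp point.
Start: joints at [-1.171, 0.689, -0.195, 1.565, 0.157, 0.902, -0.215], TCP at [0.224, 0.584, 0.223] pointing down, gripper open.
Joint ranges: [-3.01, 3.01], [-0.46, 2.08], [-1.47, 1.51], [0.13, 2.56], [-1, 4.14], [0.04, 2.09], [-2.66, 2.66]. Speed limits (rad/s): [2.57, 2.57, 3.14, 3.14, 3.14, 3.14, 3.14].

### API

Orientations are given as a unit quaternion [x, y, z, w].
In Python, from plant import r, cams gives the robot as it stands.
- The arm moves only by the tool apply_moves, never from a script. Its arguments are lists of equal length, an entry for each row: "travel": the shift along the world's x, y, z in cm, a list of three; "roll": the turn about the world's z in degrees; "gripper": the finger opening in cm, from 0 to 8.81. In form: {"travel": [[x, y, z], ...], "roll": [roll, ...], "gripper": [gripper, ...]}. A call has exactly 8 rows; each row is the pose to reach, as a shift and turn from the pose commanded when the call began; what a row does not reach only later rows make up. A row lasts 1/12 s, in which the tool goes at most 41.7 mm and 7.16 degrees, less where a joint would pass 70% of its speed; a pose out of reach is approached as far as the arm can. A call with a gripper value outside its range is refused whole. The fingers move at their own pace and stop on an object; "newtons" is the grip in N (left out, the last holds). Time passes only in rows, so rows that repeat a pose let the fingers close, or fill a call up. It gives the time, the measured TCP pose, the force and the opening at its end, in the units of the state.
- r.get_state(): the state, without advancing time (a new reading comes with each control period).
- cams.snapshot(name): name is "side" or "top"; returns a dict with "image" (384x512x3 uint8, red, green, blue), "fx", "fy", "cx", "cy" (pixels), "dist" ([k1, k2, p1, p2, k3] as OpenCV has them; the pictures are not rectified), "R" (3x3) and "t" (3): a world point X has camera coordinates R X + t. Camera axes: x right, y down, z forward; pixel columns grow to the right and rows downward; lengths in m; the calibration is good to about 2 mm. A picture is of the moment at which its call begins. There is no depth.
- r.finish_job(): hands the job in, once; it reports no verdict.
The state is a dict: "clock": time; "q": joint angles; "qd": joint speeds; "joint_torque": joint torques, N m; "tool_pos": TCP position; "eef_rot": TCP orientation; "contact_force": force on the tool from outside, world axes, zero at the start; "moment": the same for the moment, N m; "opening": opening from 0.0 (shut) to 1.0 (fully open).
Only numpy, scipy, OpenCV 4.12 (cv2) and the standard library are available. Lean on these libraries where they do the work, as an engineer would, in place of code of your own. Each camera call takes 0.05 s, during which the arm holds its last target. There are 200 camera calls.

## Working session

There is one attempt and no reset: what is moved stays moved. The work goes in short steps, Python scripts to look and compute and a tool call to move; the robot and the scene stay as the last step left them, time stands still between calls to the robot, and variables do not carry over. Pictures are saved under pics/ and viewed, about 8 in all and at most 12, crops included, and the job is handed in when it is done.

Besides the shell and the picture viewer there is one more tool, called after "Call:" by a JSON object that holds its "fn" and its "kwargs". apply_moves: Moves the arm, as the interface text tells. Its arguments: {"type":"object","properties":{"travel":{"type":"array","items":{"type":"array","items":{"type":"number"}}},"roll":{"type":"array","items":{"type":"number"}},"gripper":{"type":"array","items":{"type":"number"}},"newtons":{"type":"number"}},"required":["travel","roll","gripper"]}

```bash
mkdir -p pics; ls; python3 - <<'E'
from plant import r,cams
import cv2,numpy as np
s=r.get_state();print(s['clock'],s['tool_pos'],s['eef_rot'],s['opening'],s['contact_force'])
for n in('top','side'):
    c=cams.snapshot(n);cv2.imwrite(f'pics/{n}0.png',cv2.resize(c['image'][:,:,::-1],(768,576),interpolation=cv2.INTER_CUBIC))
    np.savez(f'{n}.npz',**{k:np.array(v) for k,v in c.items()})
    print(n,c['fx'],c['cx'],c['cy'],c['dist'],np.round(c['R'],3).tolist(),c['t'])
E
```

```text
pics
0.0 [0.22339056 0.58302633 0.22261227] [-0.40112441  0.58308988  0.40033957  0.58209416] 1.0007663336793633 [-1.098918   -0.15302795  0.16766583]
top 395.6515007153217 251.46154964751315 188.6446752760692 [-0.00218593  0.          0.          0.          0.        ] [[0.009, -1.0, 0.0], [-0.998, -0.009, -0.059], [0.059, 0.0, -0.998]] [0.00663356 0.578112   1.17266798]
side 425.19909416219144 258.5889432152003 182.91761870336893 [-0.0143148  0.         0.         0.         0.       ] [[0.865, -0.502, -0.016], [-0.365, -0.605, -0.707], [0.346, 0.618, -0.707]] [-0.48345761  0.31712348  0.8237674 ]
```

View pics/top0.png

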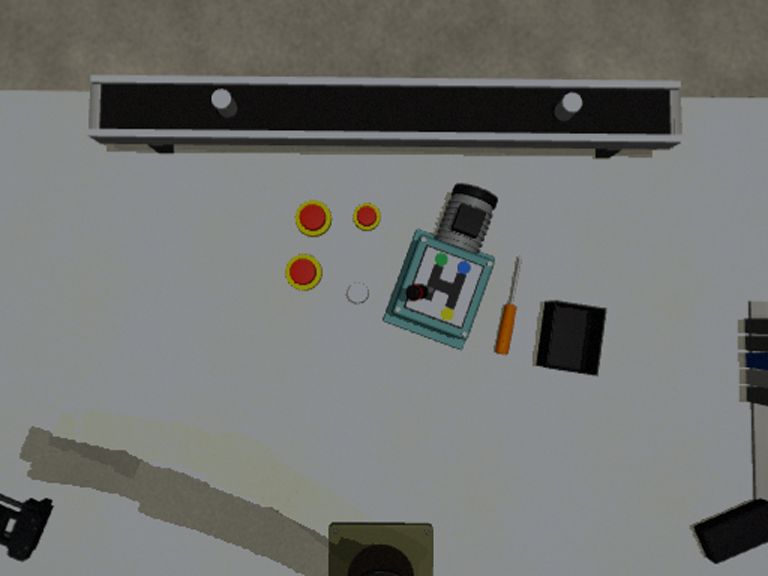

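View pics/side0.png

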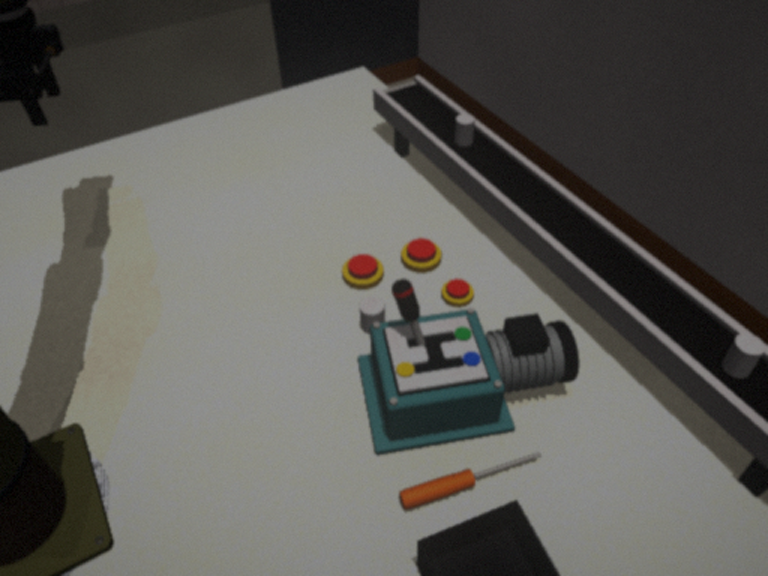

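Top picture: green (441,259), blue (464,268), yellow (447,314), and the handle at about (415,292), all in ×1.5 pixels. The green slot is at +x,+y, the same column as the start, so one straight push along the gearbox's +x should do it. Next I'll fit the gearbox pose.

```bash
cat > h.py <<'E'
import cv2,numpy as np
from scipy.optimize import least_squares
from scipy.spatial.transform import Rotation as Ro
P={'green':(.046,.0225),'blue':(.046,-.0225),'yellow':(-.046,-.0225)}
def w(p,X):
    X=np.atleast_2d(X);c,s=np.cos(p[2]),np.sin(p[2])
    return np.c_[p[0]+c*X[:,0]-s*X[:,1],p[1]+s*X[:,0]+c*X[:,1],X[:,2]]
def proj(c,X):
    K=np.array([[c['fx'],0,c['cx']],[0,c['fy'],c['cy']],[0,0,1.]])
    return cv2.projectPoints(np.atleast_2d(X).astype(float),cv2.Rodrigues(c['R'])[0],c['t'].astype(float),K,c['dist'])[0][:,0]
def axis(sh,cr):return np.array([np.sin(sh),np.sin(cr)*np.cos(sh),np.cos(cr)*np.cos(sh)])
E
python3 - <<'E'
from h import *
from plant import r
seed={'top':{'green':(441,259),'blue':(464,268),'yellow':(447,314)},'side':{'green':(462,334),'blue':(471,359),'yellow':(405,369)}}
hue={'green':(45,85),'blue':(100,130),'yellow':(18,38)}
D={n:dict(np.load(n+'.npz')) for n in seed};obs=[]
for n in seed:
    h=cv2.cvtColor(D[n]['image'],cv2.COLOR_RGB2HSV)
    for k,(u,v) in seed[n].items():
        yy,xx=np.mgrid[:384,:512];m=(h[...,0]>=hue[k][0])&(h[...,0]<=hue[k][1])&(h[...,1]>120)&(np.hypot(xx-u/1.5,yy-v/1.5)<8)
        obs.append((n,k,xx[m].mean(),yy[m].mean()));print(n,k,m.sum(),obs[-1][2:])
f=lambda p:np.concatenate([proj(D[n],w(p,[*P[k],.104]))[0]-(u,v) for n,k,u,v in obs])
s=least_squares(f,[.55,-.1,-.2]);p=s.x;print(p,np.degrees(p[2]),np.round(s.fun,2));np.save('pose.npy',p)
for n in D:
    print(n,'lever top x1.5',proj(D[n],w(p,.165*axis(-.36,.36)+[0,0,.039]))*1.5)
st=r.get_state();R=Ro.from_quat(st['eef_rot']).as_matrix();print('jaw',R[:,2],'deg',np.degrees(np.arctan2(R[1,2],R[0,2])),'x',R[:,0])
for a in [(-.11,.05),(-.08,.05),(.02,.05)]:print(a,w(p,[*a,.165]),w(p,[*a,.165])[0]-st['tool_pos'])
E
```

```text
top green 52 (np.float64(293.63461538461536), np.float64(172.42307692307693))
top blue 58 (np.float64(308.8448275862069), np.float64(178.13793103448276))
top yellow 54 (np.float64(297.5925925925926), np.float64(208.74074074074073))
side green 58 (np.float64(308.2068965517241), np.float64(222.08620689655172))
side blue 80 (np.float64(313.825), np.float64(238.8125))
side yellow 86 (np.float64(270.0348837209302), np.float64(245.90697674418604))
[ 0.56880189 -0.11274761 -0.34372836] -19.69418432408755 [ 0.45 -0.13  0.41 -0.31  0.5   0.06 -0.22 -0.26 -0.05 -0.3  -0.47 -0.31]
top lever top x1.5 [[408.14388476 303.99879329]]
side lever top x1.5 [[384.08972347 288.14510707]]
jaw [ 0.35757858  0.93388154 -0.00168084] deg 69.048406423672 x [-5.11266641e-04 -1.60407704e-03 -9.99998583e-01]
(-0.11, 0.05) [[ 0.48208636 -0.02860241  0.165     ]] [ 0.25872304 -0.61169112 -0.05768073]
(-0.08, 0.05) [[ 0.5103315 -0.0387124  0.165    ]] [ 0.28696818 -0.62180111 -0.05768073]
(0.02, 0.05) [[ 0.60448197 -0.07241237  0.165     ]] [ 0.38111866 -0.65550108 -0.05768073]
```

The lever top appears slightly less tilted than −0.36, and the jaw axis already lies within about 1° of the gearbox's y. I'll move at safe height to the −x side of the handle with the fingers closed.

Call:
{"fn": "apply_moves", "kwargs": {"travel": [[1.5,-3.5,0],[3,-7,0],[4.5,-10.5,0],[6,-14,0],[7.5,-17.5,0],[9,-21,0],[10.5,-24.5,0],[12,-28,0]], "roll": [1,1,1,1,1,1,1,1], "gripper": [0,0,0,0,0,0,0,0], "newtons": 10}}

```text
clock: 0.77
tool_pos: [0.3438, 0.3018, 0.2233]
eef_rot: [-0.406, 0.579, 0.406, 0.579]
contact_force: [0.3, 0.6, -0.4]
opening: 0.419
```

Call:
{"fn": "apply_moves", "kwargs": {"travel": [[1.5,-3.5,0],[3,-7,0],[4.5,-10.5,0],[6,-14,0],[7.5,-17.5,0],[9,-21,0],[10.5,-24.5,0],[12,-28,0]], "roll": [0,0,0,0,0,0,0,0], "gripper": [0,0,0,0,0,0,0,0]}}

```text
clock: 1.43
tool_pos: [0.4638, 0.0217, 0.2233]
eef_rot: [-0.406, 0.579, 0.406, 0.579]
contact_force: [1.0, 0.0, 0.5]
opening: 0.005
```

Call:
{"fn": "apply_moves", "kwargs": {"travel": [[0.9,-2.5,0],[1.8,-5,0],[1.8,-5,-2],[1.8,-5,-4],[1.8,-5,-6],[1.8,-5,-6],[1.8,-5,-6],[1.8,-5,-6]], "roll": [0,0,0,0,0,0,0,0], "gripper": [0,0,0,0,0,0,0,0]}}

```text
clock: 2.1
tool_pos: [0.4819, -0.0261, 0.1641]
eef_rot: [-0.406, 0.579, 0.406, 0.579]
contact_force: [-0.3, 0.0, 0.3]
opening: 0.004
```

```bash
cat > look.py <<'E'
import sys
from h import *
from plant import r,cams
p=np.load('pose.npy');st=r.get_state();o=[]
q=st['tool_pos'];c,s=np.cos(p[2]),np.sin(p[2]);d=q[:2]-p[:2]
print('clock',st['clock'],'tcp in gearbox',c*d[0]+s*d[1],-s*d[0]+c*d[1],q[2],st['contact_force'])
for n in('top','side'):
    k=cams.snapshot(n);u,v=proj(k,w(p,[0,.03,.13]))[0].astype(int);u-=50;v-=75 if n=='side' else 60
    im=cv2.resize(k['image'][v:v+110,u:u+100,::-1],None,fx=4,fy=4,interpolation=cv2.INTER_CUBIC)
    for sh,col in((-.36,(0,0,255)),(0,(0,255,255)),(.36,(0,255,0))):
        for L in(.06,.165):
            a=(proj(k,w(p,L*axis(sh,.36)+[0,0,.039]))[0]-(u,v))*4+2;cv2.circle(im,tuple(int(i) for i in a),4,col,1)
    o.append(im)
cv2.imwrite(f'pics/{sys.argv[1]}.png',np.hstack(o))
E
python3 look.py a
```

```text
clock 2.1 tcp in gearbox -0.11098470124550773 0.052283937865862426 0.16406726459763793 [-0.29436605  0.03014369  0.33248241]
```

View pics/a.png

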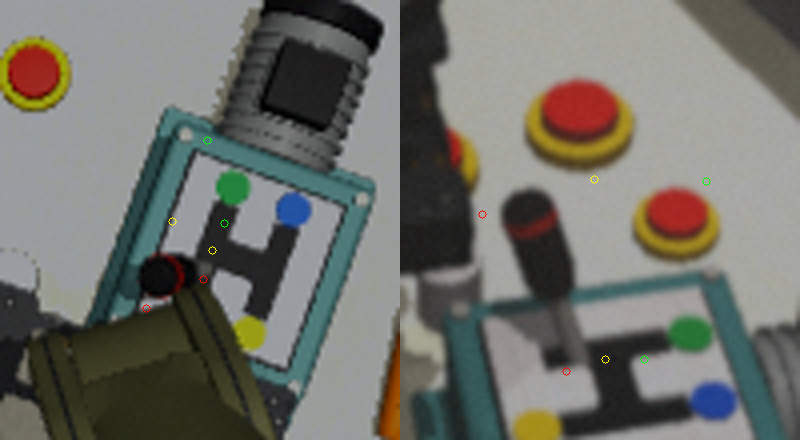

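The lever stands at shift of about −0.25 in the unmarked slot: handle top at (155,276) in the left view and (530,205) in the right view. The fingers are behind it. I'll push along the gearbox's +x, which is (0.94, −0.34) in world axes.

Call:
{"fn": "apply_moves", "kwargs": {"travel": [[0.47,-0.17,0],[0.94,-0.34,0],[1.41,-0.5,0],[1.88,-0.67,0],[2.35,-0.84,0],[2.82,-1.01,0],[3.3,-1.18,0],[3.77,-1.35,0]], "roll": [0,0,0,0,0,0,0,0], "gripper": [0,0,0,0,0,0,0,0]}}

```text
clock: 2.87
tool_pos: [0.5197, -0.04, 0.1634]
eef_rot: [-0.406, 0.579, 0.406, 0.579]
contact_force: [-0.0, 0.5, -0.6]
opening: 0.004
```

Call:
{"fn": "apply_moves", "kwargs": {"travel": [[0.47,-0.17,0],[0.94,-0.34,0],[1.41,-0.5,0],[1.88,-0.67,0],[2.35,-0.84,0],[2.82,-1.01,0],[3.3,-1.18,0],[3.77,-1.35,0]], "roll": [0,0,0,0,0,0,0,0], "gripper": [0,0,0,0,0,0,0,0]}}

```text
clock: 3.53
tool_pos: [0.5575, -0.0533, 0.1635]
eef_rot: [-0.406, 0.579, 0.406, 0.579]
contact_force: [-1.6, 1.0, 1.7]
opening: 0.001
```

```bash
python3 look.py b
```

```text
clock 3.5333 tcp in gearbox -0.03072466493592879 0.052192699868980924 0.1634825192528813 [-1.61561124  1.046335    1.74959046]
```

View pics/b.png

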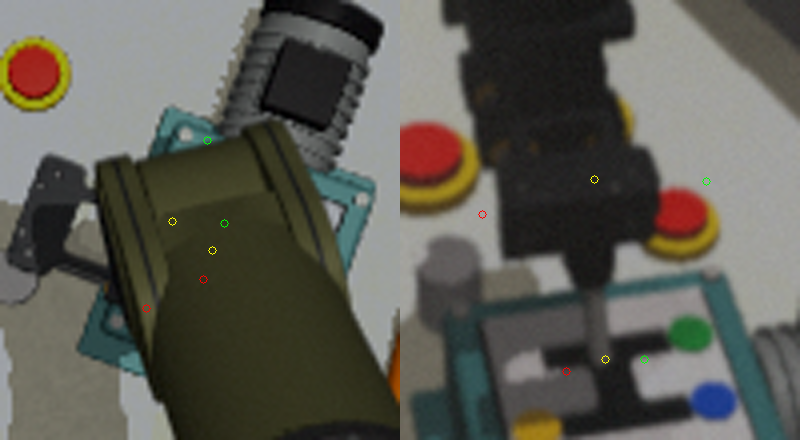

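The rod at (597,330) in the side view is just entering the crossing and still in its own column. The force is about 2 N, so I'll continue the push.

Call:
{"fn": "apply_moves", "kwargs": {"travel": [[0.47,-0.17,0],[0.94,-0.34,0],[1.41,-0.5,0],[1.88,-0.67,0],[2.35,-0.84,0],[2.82,-1.01,0],[3.3,-1.18,0],[3.77,-1.35,0]], "roll": [0,0,0,0,0,0,0,0], "gripper": [0,0,0,0,0,0,0,0]}}

```text
clock: 4.3
tool_pos: [0.5948, -0.0673, 0.1631]
eef_rot: [-0.406, 0.579, 0.406, 0.579]
contact_force: [-0.5, 0.2, 0.2]
opening: 0.005
```

Call:
{"fn": "apply_moves", "kwargs": {"travel": [[0.1,-0.03,0],[0.2,-0.07,0],[0.3,-0.11,0],[0.4,-0.14,0],[0.5,-0.18,0],[0.6,-0.21,0],[0.65,-0.23,0],[0.65,-0.23,0]], "roll": [0,0,0,0,0,0,0,0], "gripper": [0,0,0,0,0,0,0,0]}}

```text
clock: 4.97
tool_pos: [0.6012, -0.0692, 0.1635]
eef_rot: [-0.406, 0.579, 0.406, 0.579]
contact_force: [-1.4, 0.4, 0.3]
opening: 0.003
```

```bash
python3 look.py c
```

```text
clock 4.9667 tcp in gearbox 0.015866487061972252 0.05192281993574107 0.16348369862692774 [-1.38198179  0.42347766  0.31974842]
```

View pics/c.png

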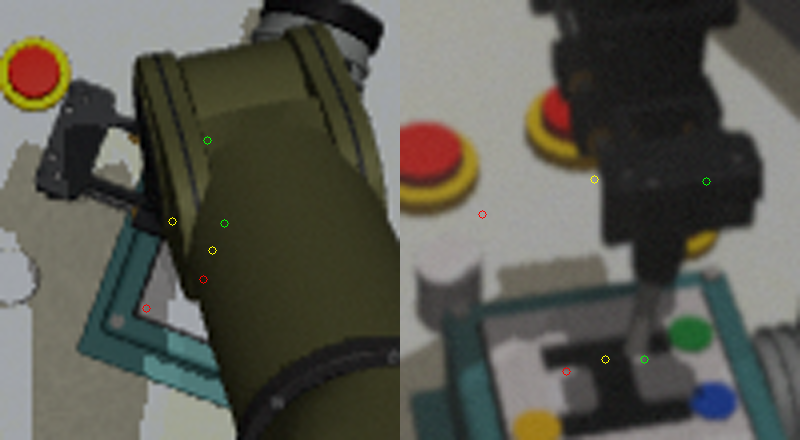

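The rod at (638,345) is now in the green slot but not fully home, so I'll make small steps until the force rises.

Call:
{"fn": "apply_moves", "kwargs": {"travel": [[0.05,-0.02,0],[0.1,-0.03,0],[0.15,-0.05,0],[0.2,-0.07,0],[0.25,-0.09,0],[0.3,-0.1,0],[0.35,-0.12,0],[0.4,-0.14,0]], "roll": [0,0,0,0,0,0,0,0], "gripper": [0,0,0,0,0,0,0,0]}}

```text
clock: 5.73
tool_pos: [0.6052, -0.0705, 0.1634]
eef_rot: [-0.406, 0.579, 0.406, 0.579]
contact_force: [-1.3, 1.0, -0.7]
opening: 0.004
```

Call:
{"fn": "apply_moves", "kwargs": {"travel": [[0.03,-0.01,0],[0.06,-0.02,0],[0.09,-0.03,0],[0.12,-0.04,0],[0.14,-0.05,0],[0.16,-0.06,0],[0.18,-0.06,0],[0.2,-0.07,0]], "roll": [0,0,0,0,0,0,0,0], "gripper": [0,0,0,0,0,0,0,0]}}

```text
clock: 6.4
tool_pos: [0.6071, -0.0712, 0.1635]
eef_rot: [-0.406, 0.579, 0.406, 0.579]
contact_force: [0.2, 0.7, 0.2]
opening: 0.005
```

Call:
{"fn": "apply_moves", "kwargs": {"travel": [[0.03,-0.01,0],[0.06,-0.02,0],[0.09,-0.03,0],[0.12,-0.04,0],[0.14,-0.05,0],[0.16,-0.06,0],[0.18,-0.06,0],[0.2,-0.07,0]], "roll": [0,0,0,0,0,0,0,0], "gripper": [0,0,0,0,0,0,0,0]}}

```text
clock: 7.07
tool_pos: [0.6091, -0.0719, 0.1634]
eef_rot: [-0.406, 0.579, 0.406, 0.579]
contact_force: [-1.0, 0.4, -0.6]
opening: 0.006
```

```bash
python3 look.py d
```

```text
clock 7.0667 tcp in gearbox 0.024223459470904873 0.05202859297403885 0.16341868449775637 [-1.04466011  0.37395541 -0.59226159]
```

View pics/d.png

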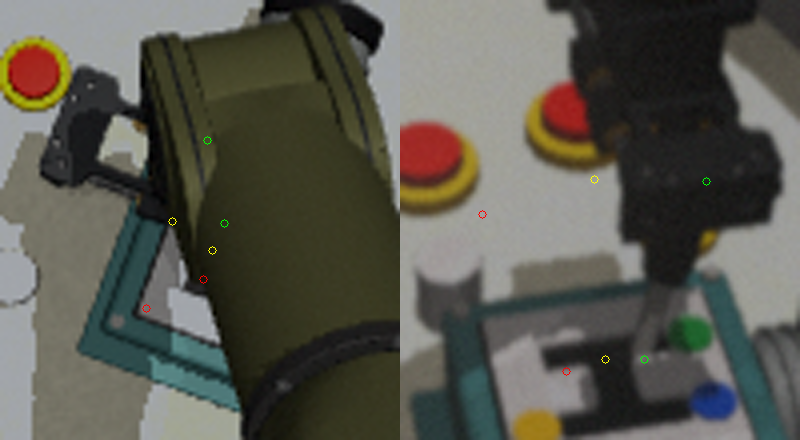

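The rod is at about (645,345), close to the predicted home point (644,359), but no stop force shows yet.

Call:
{"fn": "apply_moves", "kwargs": {"travel": [[0.03,-0.01,0],[0.06,-0.02,0],[0.09,-0.03,0],[0.12,-0.04,0],[0.14,-0.05,0],[0.16,-0.06,0],[0.18,-0.06,0],[0.2,-0.07,0]], "roll": [0,0,0,0,0,0,0,0], "gripper": [0,0,0,0,0,0,0,0]}}

```text
clock: 7.83
tool_pos: [0.6112, -0.0726, 0.1634]
eef_rot: [-0.406, 0.579, 0.406, 0.579]
contact_force: [-1.5, -0.2, -0.4]
opening: 0.004
```

Call:
{"fn": "apply_moves", "kwargs": {"travel": [[0.03,-0.01,0],[0.06,-0.02,0],[0.09,-0.03,0],[0.12,-0.04,0],[0.14,-0.05,0],[0.16,-0.06,0],[0.18,-0.06,0],[0.2,-0.07,0]], "roll": [0,0,0,0,0,0,0,0], "gripper": [0,0,0,0,0,0,0,0]}}

```text
clock: 8.5
tool_pos: [0.6131, -0.0734, 0.1634]
eef_rot: [-0.406, 0.579, 0.406, 0.579]
contact_force: [-2.4, 0.4, 0.1]
opening: 0.001
```

Call:
{"fn": "apply_moves", "kwargs": {"travel": [[0.03,-0.01,0],[0.06,-0.02,0],[0.09,-0.03,0],[0.12,-0.04,0],[0.14,-0.05,0],[0.16,-0.06,0],[0.18,-0.06,0],[0.2,-0.07,0]], "roll": [0,0,0,0,0,0,0,0], "gripper": [0,0,0,0,0,0,0,0]}}

```text
clock: 9.17
tool_pos: [0.6151, -0.074, 0.1634]
eef_rot: [-0.406, 0.579, 0.406, 0.579]
contact_force: [-1.5, -0.2, 0.1]
opening: 0.007
```

Geometry predicted the stop by now, so I'll back off for an unobstructed look.

Call:
{"fn": "apply_moves", "kwargs": {"travel": [[-1,0.36,0],[-3,1.07,0],[-6,2.15,0],[-9,3.2,0],[-12,4.3,0],[-15,5.4,0],[-15,9,0],[-15,12,0]], "roll": [0,0,0,0,0,0,0,0], "gripper": [0,0,0,0,0,0,0,0]}}

```text
clock: 9.83
tool_pos: [0.4641, 0.0463, 0.1639]
eef_rot: [-0.405, 0.579, 0.405, 0.58]
contact_force: [0.7, -0.6, 1.0]
opening: 0.004
```

```bash
python3 look.py e
```

```text
clock 9.8333 tcp in gearbox -0.1521454139532912 0.1145018642902503 0.16394882116993542 [ 0.73271324 -0.5774231   0.98294279]
```

View pics/e.png

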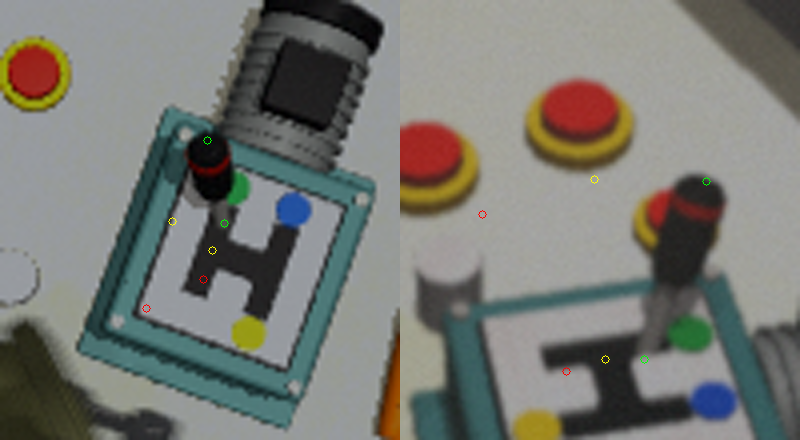

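The lever is in the green slot, about 0.02 rad short of home: top end at (207,145) against a predicted (207,140), and (698,190) against (706,181). I'll go back and push gently on to the stop.

Call:
{"fn": "apply_moves", "kwargs": {"travel": [[0,-3,0],[0,-6.6,0],[3,-7.7,0],[6,-8.8,0],[9,-9.8,0],[12,-10.95,0],[14,-11.64,0],[14.8,-11.93,0]], "roll": [0,0,0,0,0,0,0,0], "gripper": [0,0,0,0,0,0,0,0]}}

```text
clock: 10.6
tool_pos: [0.6168, -0.0762, 0.1636]
eef_rot: [-0.406, 0.579, 0.404, 0.581]
contact_force: [-1.5, -0.3, -0.4]
opening: 0.007
```

Call:
{"fn": "apply_moves", "kwargs": {"travel": [[0.1,-0.03,0],[0.2,-0.07,0],[0.23,-0.08,0],[0.26,-0.09,0],[0.29,-0.1,0],[0.32,-0.11,0],[0.35,-0.12,0],[0.38,-0.13,0]], "roll": [0,0,0,0,0,0,0,0], "gripper": [0,0,0,0,0,0,0,0]}}

```text
clock: 11.27
tool_pos: [0.6168, -0.0745, 0.1635]
eef_rot: [-0.406, 0.579, 0.406, 0.579]
contact_force: [-0.2, 0.3, -0.6]
opening: 0.006
```

Call:
{"fn": "apply_moves", "kwargs": {"travel": [[0.03,-0.01,0],[0.06,-0.02,0],[0.09,-0.03,0],[0.12,-0.04,0],[0.14,-0.05,0],[0.16,-0.06,0],[0.18,-0.06,0],[0.2,-0.07,0]], "roll": [0,0,0,0,0,0,0,0], "gripper": [0,0,0,0,0,0,0,0]}}

```text
clock: 11.93
tool_pos: [0.6182, -0.0751, 0.1632]
eef_rot: [-0.405, 0.579, 0.406, 0.579]
contact_force: [-3.2, 1.1, 0.4]
opening: 0.002
```

Call:
{"fn": "apply_moves", "kwargs": {"travel": [[0.02,-0.01,0],[0.04,-0.01,0],[0.06,-0.02,0],[0.08,-0.03,0],[0.1,-0.03,0],[0.1,-0.03,0],[0.1,-0.03,0],[0.1,-0.03,0]], "roll": [0,0,0,0,0,0,0,0], "gripper": [0,0,0,0,0,0,0,0]}}

```text
clock: 12.6
tool_pos: [0.6191, -0.0755, 0.1631]
eef_rot: [-0.405, 0.58, 0.406, 0.579]
contact_force: [-4.7, 1.4, -0.6]
opening: 0.007
```

Call:
{"fn": "apply_moves", "kwargs": {"travel": [[0.02,-0.01,0],[0.04,-0.01,0],[0.06,-0.02,0],[0.08,-0.03,0],[0.1,-0.03,0],[0.1,-0.03,0],[0.1,-0.03,0],[0.1,-0.03,0]], "roll": [0,0,0,0,0,0,0,0], "gripper": [0,0,0,0,0,0,0,0]}}

```text
clock: 13.27
tool_pos: [0.6195, -0.0757, 0.1629]
eef_rot: [-0.405, 0.58, 0.407, 0.578]
contact_force: [-6.0, 1.5, -0.4]
opening: 0.005
```

The force has climbed to about 6 N while the tool lags its target, so the lever is on its stop. I'll back off and check.

Call:
{"fn": "apply_moves", "kwargs": {"travel": [[-1,0.36,0],[-3,1.07,0],[-6,2.15,0],[-9,3.2,0],[-12,4.3,0],[-15,5.4,0],[-15,9,0],[-15,12,0]], "roll": [0,0,0,0,0,0,0,0], "gripper": [0,0,0,0,0,0,0,0]}}

```text
clock: 13.93
tool_pos: [0.4718, 0.0443, 0.1644]
eef_rot: [-0.406, 0.578, 0.404, 0.581]
contact_force: [1.1, 1.4, -0.2]
opening: 0.009
```

```bash
python3 look.py f; python3 - <<'E'
from h import *
from plant import cams
# bystanders: image change away from arm/lever between start and now, top view
a=np.load('top.npz')['image'].astype(int);b=cams.snapshot('top')['image'].astype(int);d=abs(a-b).max(2)
for n,(u,v,R) in {'screwdriver':(508,305,50),'bin':(570,338,40),'workpiece':(357,293,13),'estop':(367,216,16)}.items():
    u,v,R=[int(i/1.5) for i in(u,v,R)];s=d[v-R:v+R,u-R//3 if n=='screwdriver' else u-R:u+(R//3 if n=='screwdriver' else R)];print(n,(s>40).sum(),s.size)
E
```

```text
clock 13.9333 tcp in gearbox -0.14423410530140157 0.1151719199257217 0.1643530525571665 [ 1.14469521  1.35237956 -0.24848121]
screwdriver 0 1452
bin 0 2704
workpiece 12 256
estop 0 400
```

View pics/f.png

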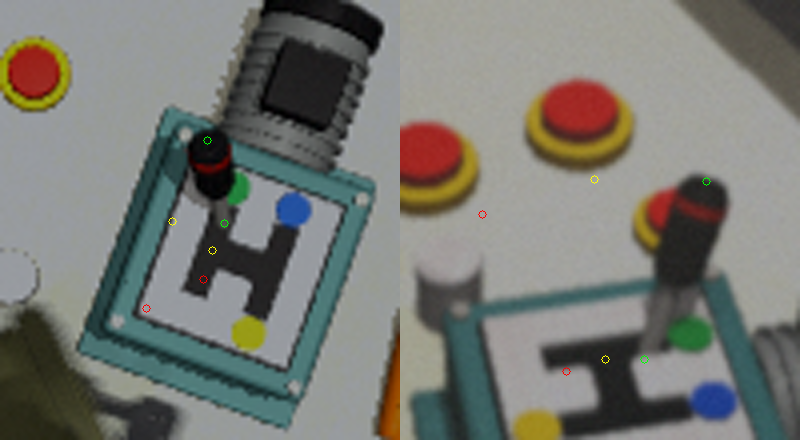

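The lever now matches the home prediction, with its top at about (208,141) and (703,185). The workpiece stands at the same place, around (447,265), as in the earlier views. Handing in.

```bash
python3 -c "
from plant import r
print(r.finish_job())
s=r.get_state();print(s['clock'],s['contact_force'])"
```

```text
the job is handed in; nothing more can be done
None
the job is handed in; nothing more can be done
```

The lever is in the green slot and the job is handed in; `finish_job()` reports no verdict. The green marker was at +x, +y, the same column as the unmarked start slot. I pushed the handle straight along the gearbox's +x with closed fingers, so the lever never left its column for the yellow or blue slot.

**First push fell short:** it stopped about 0.02 rad before the end (by image), so I went back and pushed on. The force climbed to about 6 N while the tool lagged its target, so I took the lever to be on its stop. Then I backed the arm clear. 6 N was the highest force in any reading, against the 40 N limit.

**Last checks:**
- **Lever:** its top matches the predicted fully-home position (0.36 rad) to about 1 mm in the top view and 2 mm in the side view.
- **Screwdriver, bin and emergency stop:** unchanged in the top view since the start.
- **Workpiece:** 12 of 256 pixels around it changed in the top view. I put this down to the arm's shadow, because it stands in the same place in the side view.
- **Disagreement:** the stop came about 13 mm further along than my hand geometry predicted, for a reason I did not find. The images and the force agree on the final position.

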